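# Gather the machine parts at the basket's pouring lip

### The arm

A 6-joint arm with a two-finger parallel gripper is mounted at the origin on the work surface. World frame = base frame: x ahead of the robot, y to its left, z up, the work surface at z = 0. Lengths are in mm, angles in rad, forces in N, time in s.
With the tool pointing down it reaches from about 275 to 750 mm from the base axis. Payload 10.2 kg.
Tool frame: the origin (TCP) lies between the finger pads; the fingertips stand 17 mm ahead of it and the grasp point (between the pads) lies 2 mm behind it; z points along the fingers, y is the line along which they close (so a half turn about z gives the same grasp; the last joint's range is limited). The gripper opens to 85 mm and grips with 20 to 120 N. Pads are 22 mm wide; open, the fingers measure 114 mm over their backs; the gripper's body (76 mm by 85 mm) begins 54 mm behind the grasp point. The pads swing forward as they close: fully open they stand 13 mm farther back than shut.
Start: joints at [1.111, 0.313, 1.498, -0, 1.331, -0.223], TCP at [123.174, 510.352, 248.294] pointing down, gripper open.
Joint ranges: [-2.94, 2.94], [-0.97, 2.17], [0.19, 2.56], [-1.23, 4.37], [0.02, 3.11], [-2.88, 2.88]. Speed limits (rad/s): [2.39, 2.39, 3.01, 3.14, 3.14, 3.14].

### API

Orientations are given as a unit quaternion [w, x, y, z].
In Python, from rig import * gives the robot as it stands.
- The arm moves only by the tool step_arm, never from a script. Its argument "commands" is text: rows parted by semicolons, each of 7 numbers parted by spaces: the opening, from 0 (shut) to 1 (fully open), then the shift along the tool's x, y, z in cm, then the turn, a rotation vector about the tool's x, y, z in rad. In form: hand x y z rx ry rz; .... A call has 1 to 20 rows; each row is the pose to reach, as a shift and turn from the pose commanded when the call began, along the tool's axes at that moment; what a row does not reach only later rows make up. A row lasts 1/12 s, in which the tool goes at most 41.7 mm and 7.16 degrees, less where a joint would pass 70% of its speed; a pose out of reach is approached as far as the arm can. A call with a gripper value outside its range is refused whole. The fingers move at their own pace and stop on an object; "newtons" is the grip in N (left out, the last holds). Time passes only in rows, so rows that repeat a pose let the fingers close. It gives the time, the measured TCP pose, the force, the opening and the grip force at its end, in the units of the state.
- sense(): the state, without advancing time (a new reading comes with each control period).
- capture(name): name is "side" or "top" or "wrist"; returns the picture (420x560x3 uint8, red, green, blue); there is no depth.
- camera_model(name): a dict with "mtx" (3x3 intrinsics, pixels), "eye" and "rotation" of the camera in the world. Camera axes: x right, y down, z forward; pixel columns grow to the right and rows downward; lengths in mm; the calibration is good to about 2 mm. A picture is of the moment at which its call begins: read the wrist's pose just before it. camera_model takes no time and is no camera call; for the wrist camera it gives the pose at the moment of the call.
- finish_job(): hands the job in; it is judged then, once.
Trained networks look in the newest picture that a camera, given by its name, has taken for a name from the list of things; names that differ only in an ending like _2 or _b are one class to them, and where a whole thing is asked for, a point or a joint stands for the part that bears it (a point fixed in the world has none). Each returns a list of dicts, best first, with "score" (0 to 1); they miss things now and then, are a little off and sometimes report something else, mostly with a low value. They report only what shows in the picture. A call takes as long as a camera call.
- search_frame(camera, label): "rect" ([centre column, centre row, width, height] in pixels, round what is visible of it).
- trace(camera, label): "mask" (420x560 bool, what is visible of it) and "rect" ([centre column, centre row, width, height] in pixels, round what is visible of it).
- spot_point(camera, label): "xy" ([column, row] in pixels: a listed point, or the origin of a listed thing).
The state is a dict: "time_s": time; "joints": joint angles; "dq": joint speeds; "tau": joint torques, N m; "eef_pos": TCP position; "ee_rot": TCP orientation; "force": force on the tool from outside, world axes, zero at the start; "wrist_torque": the same for the moment, N m; "grip_width": opening from 0.0 (shut) to 1.0 (fully open); "grip_force": force on a finger pad.
Only numpy, scipy, OpenCV 4.12 (cv2) and the standard library are available. Lean on these libraries where they do the work, as an engineer would, in place of code of your own. Each camera call takes 0.05 s, during which the arm holds its last target. There are 200 camera calls.

### The job

Slide the drawer of the white sterilizer all the way out to its stop and leave it open. Take the small metal basket in it by its handle, lift it well clear above the top of the drawer front, and tip it towards the corner with the pouring lip until all four loose machine parts have slid together into that corner, without spilling any, taking anything else out of the drawer or disturbing the things on the bench. Finish while still holding the basket up there by the handle, steady and tilted that way: do not put it down or let go.

Things in the scene. Friction and masses are not known exactly. Their poses are not given: they have to be found in the camera images.
- uv_cabinet: White UV sterilizer, a fixed box 215 (x) x 310 (y) x 144 mm high on the bench. Origin: at bench height, below the middle of its front face; the box extends from there to its +x. The front, with the drawer, faces its -x. The top 16 mm are the lamp hood over the drawer.
- uv_drawer (a joint): The sterilizer's drawer, m: 0 shut, 0.180 at its stop; slides along the cabinet's -x with about 2 N plus 6 N per m/s, stays where left. Starts shut or slightly ajar. Front panel 12 mm thick, top 124 mm above the bench; behind it 274 wide x 170 mm long inside, side walls 68 mm and floor 18 mm above the bench.
- drawer_handle (a point): Middle of the drawer's horizontal steel bar handle, 114 mm above the bench, 110 mm long along the cabinet's y; the bar (11 mm round) has its axis 35 mm in front of the drawer front, with 29 mm of clear room between; its two stems are 47 mm either side of the middle. Moves with the drawer.
- basket: Sheet metal basket, 0.22 to 0.36 kg, 110 (x) x 90 (y) mm, walls 32 high, floor 3 mm, in the drawer at varying yaw. Origin: centre of underside, z up. A bail handle spans its middle along y, 81 mm of room under it. The +x +y corner is cut off (22 mm) for the pouring lip: wall 18 mm there, lip flaring out to 30 mm. Tipped to the lip, both +x and +y point downhill.
- basket_grip (a point): Middle of the black grip on the bail handle, 88 mm above the basket's underside, over its middle: a bar 14 (basket x) x 60 (basket y) x 14 mm.
- basket_lip (a point): The lip corner of the basket, inside: on the basket's floor at the middle of the cut corner, at x 42, y 32, z 3 mm in the basket's frame. Parts resting against a wall need about 20 degrees to slide along it: a slope of 25 to 35 degrees, downhill midway between the basket's +x and +y, brings them all to this corner.
- collar_a: Steel collar in the basket, a ring 18 mm across, 12 mm high, 20 g. Its origin is the centre of its underside as built. Low friction (polished steel, about 0.15 to 0.21): it starts to slide on the basket's floor at 9 to 12 degrees of slope.
- collar_b: A second collar like the first. Its origin is the centre of its underside as built. Low friction (polished steel, about 0.15 to 0.21): it starts to slide on the basket's floor at 9 to 12 degrees of slope.
- thumb_nut: Steel thumb nut in the basket, 16 mm across, 13 mm high with its hub, 15 g. Its origin is the centre of its underside as built. Low friction (polished steel, about 0.15 to 0.21): it starts to slide on the basket's floor at 9 to 12 degrees of slope.
- clamp: Steel clamp block in the basket, 20 x 12 x 12 mm, 20 g. Its origin is the centre of its underside as built. Low friction (polished steel, about 0.15 to 0.21): it starts to slide on the basket's floor at 9 to 12 degrees of slope.
- tweezers: Steel tweezers, 117 mm long, 18 mm wide, 8 mm high, lying on the drawer's floor at the +y side of the basket; to be left in the drawer. Origin: middle of the underside.
- ink_cup: Small steel cup, 36 mm across, 24 mm high, on the bench beside the drawer. Not to be disturbed. Origin: centre of its underside.
- spray_bottle: Clear spray bottle with amber content and a white spray head, 74 mm across, 192 mm high, on the bench beside the sterilizer. Not to be disturbed. Origin: centre of its underside.
- ink_tall: Black ink bottle with a pointed cap, 38 mm across, 115 mm high, beside the drawer. Not to be disturbed. Origin: centre of its underside.
- ink_short: Red ink bottle with a pointed cap, 42 mm across, 85 mm high, beside the drawer. Not to be disturbed. Origin: centre of its underside.
- balm_jar: Glass jar of balm with a metal lid, 60 mm across, 45 mm high, beside the drawer. Not to be disturbed. Origin: centre of its underside.
- towel_roll: Paper towel roll standing on end, 110 mm across, 215 mm high, beside the sterilizer. Not to be disturbed. Origin: centre of its underside.

How it is judged (in metres and radians):
On the way, in this order (a step that is already met when the one before it is completed fails the run):
1. the drawer is pulled out to its stop (within 8 mm) (value of joint uv_drawer above 0.172 m), for 0.2 s.
2. the basket is held up off the drawer by the fingers, its underside at least 60 mm above the bench (height (world z) of basket above 0.06 m and contact force between the fingers and basket above 1 N and contact force between basket and uv_cabinet below 0.05 N), for 0.2 s.
At the end, for the whole second after the job is handed in: Drawer out 165 mm or more; fingers hold the basket clear of the sterilizer, lip corner over 130 mm above the bench (drawer front: 124), basket x and y axes each 6 degrees or more downhill, tilt under 52, slower than 30 mm/s; all four parts within 62 mm of the lip corner (value of joint uv_drawer above 0.165 m and contact force between the fingers and basket above 1 N and contact force between basket and uv_cabinet below 0.05 N and height (world z) of basket_lip above 0.13 m and angle between basket's own x axis and vertical above 1.6758 rad and angle between basket's own y axis and vertical above 1.6758 rad and angle between basket's own z axis and vertical below 0.9 rad and linear speed of basket below 0.03 m/s and distance between each of collar_a, collar_b, thumb_nut, clamp and basket_lip below 0.062 m); the arm keeps its last pose, push and grip.
It fails at once if a part leaves the basket (over 120 mm from the middle of its grip, or below its floor) (distance between any of collar_a, collar_b, thumb_nut, clamp and basket_grip above 0.12 m or z of any of collar_a, collar_b, thumb_nut, clamp in the frame of basket below -0.01 m).
It fails at once if the tweezers are lifted out of the drawer (over 70 mm above the bench) (height (world z) of tweezers above 0.07 m).
It fails at once if a thing on the bench is shifted by more than 30 mm or tipped by more than 30 degrees (distance of any of spray_bottle, ink_tall, ink_short, balm_jar, ink_cup, towel_roll from where it was at the start of the episode above 0.03 m or angle between any of spray_bottle, ink_tall, ink_short, balm_jar, ink_cup, towel_roll's own z axis and vertical above 0.52 rad).
It also fails if it takes over 51 s, if anything falls off the work surface, if the arm or the gripper's body presses on something with over 40 N, if the wrist force passes 120 N, or if a joint passes its speed limit or range.

## Working session

There is one attempt and no reset: what is moved stays moved. The work goes in short steps, Python scripts to look and compute and a tool call to move; the robot and the scene stay as the last step left them, time stands still between calls to the robot, and variables do not carry over. Pictures are saved under pics/ and viewed, at most 10 in all, crops included, and the job is handed in when it is done.

Besides the shell and the picture viewer there is one more tool, called after "Call:" as name(argument=value, ...) on one line, values as JSON. step_arm: Moves the arm, as the interface text tells. Its arguments: {"type":"object","properties":{"commands":{"type":"string"},"newtons":{"type":"number"}},"required":["commands"]}

```bash
mkdir -p pics; ls; cat > h.py <<'E'
from rig import *
import numpy as np, cv2
from scipy.spatial.transform import Rotation as R
def ray(cm,px):
    K=np.array(cm["mtx"]);Rw=np.array(cm["rotation"])
    d=Rw@np.linalg.inv(K)@np.array([px[0],px[1],1.0]);return np.array(cm["eye"],float),d/np.linalg.norm(d)
def atz(cm,px,z):
    e,d=ray(cm,px);return e+d*(z-e[2])/d[2]
def tri(obs):
    A=np.zeros((3,3));b=np.zeros(3);L=[ray(*o) for o in obs]
    for e,d in L:
        P=np.eye(3)-np.outer(d,d);A+=P;b+=P@e
    p=np.linalg.solve(A,b);return p,[round(float(np.linalg.norm((np.eye(3)-np.outer(d,d))@(p-e))),1) for e,d in L]
def proj(cm,p):
    c=np.array(cm["rotation"]).T@(np.array(p,float)-cm["eye"]);q=np.array(cm["mtx"])@c;return q[:2]/q[2]
def rot(s): 
    q=s["ee_rot"];return R.from_quat([q[1],q[2],q[3],q[0]])
E
cat > a.py <<'E'
from h import *
np.set_printoptions(precision=1,suppress=True)
cms={}
ims=[]
for c in ("side","top","wrist"):
    cms[c]=camera_model(c); im=capture(c); ims.append(im); cv2.imwrite(f"pics/{c}0.png",im[:,:,::-1])
    print(c,cms[c]["eye"])
for l in ("drawer_handle","basket_grip","basket_lip","uv_cabinet","basket"):
    o=[]
    for c in cms:
        r=spot_point(c,l)
        if r: print(l,c,np.array(r[0]["xy"]),r[0]["score"]); o.append((cms[c],r[0]["xy"]))
    if len(o)>1: print(tri(o))
s=sense();print(s["ee_rot"],s["time_s"]);print(rot(s).as_matrix())
E
python3 a.py
```

```text
pics
side [292.5 291.1 803.9]
top [ 367.9   37.1 1075. ]
wrist [ 46.2 529.9 373.7]
drawer_handle side [233.7 224.9] 0.65
drawer_handle top [241.1 185.5] 0.88Traceback (most recent call last):
  File "a.py", line 13, in <module>
    if len(o)>1: print(tri(o))
                       ~~~^^^
  File "h.py", line 10, in tri
    A=np.zeros((3,3));b=np.zeros(3);L=[ray(*o) for o in obs]
                                       ~~~^^^^
  File "h.py", line 6, in ray
    d=Rw@np.linalg.inv(K)@np.array([px[0],px[1],1.0]);return np.array(cm["eye"],float),d/np.linalg.norm(d)
      ~~^~~~~~~~~~~~~~~~~
ValueError: matmul: Input operand 1 has a mismatch in its core dimension 0, with gufunc signature (n?,k),(k,m?)->(n?,m?) (size 3 is different from 4)
```

```bash
python3 - <<'E'
s=open('h.py').read()
s=s.replace('Rw=np.array(cm["rotation"])','Rw=RM(cm)').replace('np.array(cm["rotation"]).T','RM(cm).T').replace('def ray','def RM(cm): q=cm["rotation"];return R.from_quat([q[1],q[2],q[3],q[0]]).as_matrix()\ndef ray',1)
open('h.py','w').write(s)
E
python3 a.py
```

```text
side [292.5 291.1 803.9]
top [ 367.9   37.1 1075. ]
wrist [ 46.2 529.9 374.1]
drawer_handle side [233.7 223.2] 0.58
drawer_handle top [244.8 184. ] 0.88
(array([622.3, 124.2, 140.9]), [6.2, 6.2])
basket_grip side [332.  183.9] 0.62
basket_lip side [234.  227.7] 0.54
uv_cabinet side [230.6 239.2] 0.66
uv_cabinet top [247.4 179.2] 0.8
(array([663.3, 124.7,  16.7]), [0.4, 0.4])
[0.  0.1 1.  0. ] 1.2
[[-1.   0.2  0. ]
 [ 0.2  1.   0. ]
 [-0.   0.  -1. ]]
```

View pics/top0.png

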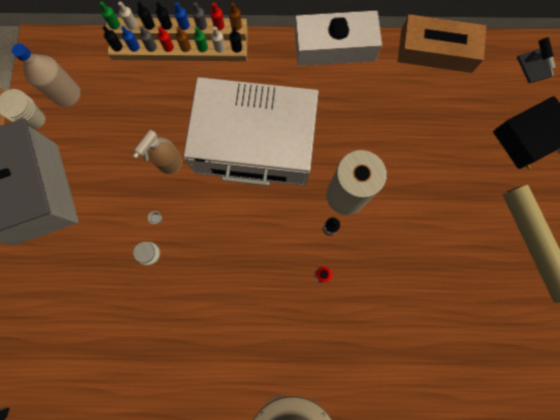

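View pics/side0.png

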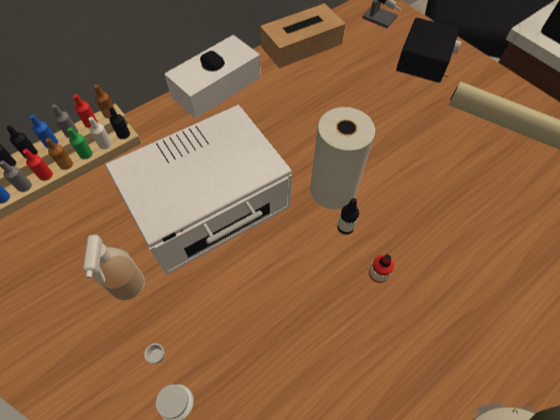

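```bash
python3 - <<'E'
import cv2,numpy as np
a=cv2.imread('pics/top0.png')[150:200,170:330];b=cv2.imread('pics/side0.png')[190:270,140:300]
z=lambda i:cv2.resize(i,None,fx=4,fy=4,interpolation=cv2.INTER_CUBIC)
cv2.imwrite('pics/z.png',np.vstack([z(a),z(b)]))
E
```

```text
(no output)
```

View pics/z.png

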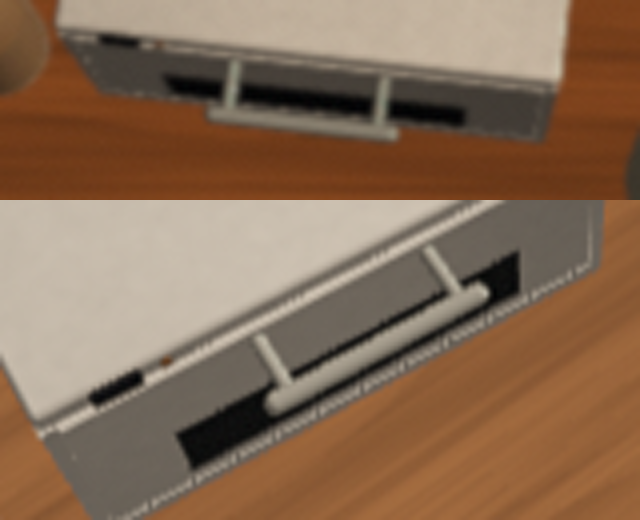

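Top: bar ends at (222,178) and (269.5,183.5); side: (207,241) and (262,213). Cabinet front-top corners in top: (184.5,157.5), (309.5,170).

```bash
cat > b.py <<'E'
from h import *
np.set_printoptions(precision=1,suppress=True)
t=camera_model("top");s=camera_model("side");w=camera_model("wrist")
L=tri([(t,(222,178.3)),(s,(206.8,241.3))]);Rr=tri([(t,(269.5,183.5)),(s,(262.2,213.3))])
print(L,Rr,(L[0]+Rr[0])/2,np.linalg.norm(L[0]-Rr[0]),)
d=Rr[0]-L[0];print("bar dir deg",np.degrees(np.arctan2(d[1],d[0])))
a=atz(t,(184.5,157.5),144);b=atz(t,(309.5,170),144);print(a,b,np.linalg.norm(a-b),np.degrees(np.arctan2(*(b-a)[[1,0]])))
for n in ("ink_cup","ink_tall","ink_short","balm_jar","towel_roll","spray_bottle"):
    o=[]
    for c in ("top","side"):
        r=spot_point(c,n)
        if r:o.append((camera_model(c),r[0]["xy"]))
    print(n,atz(*o[0],0) if o else None, atz(*o[1],0) if len(o)>1 else None)
S=sense();M=rot(S).as_matrix();print(M.T@(np.array(w["eye"])-S["eef_pos"]));print(M.T@RM(w))
print(S["time_s"])
E
python3 b.py
```

```text
(array([640.2, 181.3, 112.4]), [2.1, 2.1]) (array([627.8,  62.2, 108.1]), [0.1, 0.1]) [634.  121.7 110.3] 119.83506133133169
bar dir deg -95.93127310617933
[680.7 268.5 144. ] [652.9 -34.5 144. ] 304.2608336693143 -95.24167300819374
ink_cup [547.8 369.5   0. ] [560.6 372.6   0. ]
ink_tall [535.8 -98.    0. ] [533.7 -91.9   0. ]
ink_short [410.7 -79.    0. ] [416.4 -76.6   0. ]
balm_jar [460.1 379.3   0. ] [465.1 389.3   0. ]
towel_roll [ 630.4 -140.     0. ] [ 633.1 -141.2    0. ]
spray_bottle [715.1 341.8   0. ] [719.8 348.3   0. ]
[  79.4    1.  -125.9]
[[-0.  -1.  -0.3]
 [ 1.  -0.  -0. ]
 [ 0.  -0.3  1. ]]
1.8
```

```bash
cat > mv.py <<'E'
from h import *
def plan(p,Rt,s=None):
    s=s or sense();M=rot(s)
    return np.round(M.inv().apply(np.array(p)-s["eef_pos"])/10,2),np.round((M.inv()*Rt).as_rotvec(),3)
def down(deg): # tool y at world angle deg, z down
    a=np.radians(deg);y=np.array([np.cos(a),np.sin(a),0]);z=np.array([0,0,-1.]);x=np.cross(y,z)
    return R.from_matrix(np.column_stack([x,y,z]))
E
python3 -c "
from mv import *
print(plan([633,122,220],down(-5.5)),rot(sense()).as_matrix(),sense()['eef_pos'])"
```

```text
(array([-58.67, -25.79,   2.83]), array([0.  , 0.  , 1.43])) [[-9.72093993e-01  2.34591698e-01  5.61253356e-05]
 [ 2.34591701e-01  9.72093994e-01  3.69462359e-05]
 [-4.58918214e-05  4.90817520e-05 -9.99999998e-01]] [123.19937291 510.36573341 248.29721504]
```

Call:
step_arm(commands="0.3 -58.7 -25.8 2.8 0 0 1.43;0.3 -58.7 -25.8 2.8 0 0 1.43;0.3 -58.7 -25.8 2.8 0 0 1.43;0.3 -58.7 -25.8 2.8 0 0 1.43;0.3 -58.7 -25.8 2.8 0 0 1.43;0.3 -58.7 -25.8 2.8 0 0 1.43;0.3 -58.7 -25.8 2.8 0 0 1.43;0.3 -58.7 -25.8 2.8 0 0 1.43;0.3 -58.7 -25.8 2.8 0 0 1.43;0.3 -58.7 -25.8 2.8 0 0 1.43;0.3 -58.7 -25.8 2.8 0 0 1.43;0.3 -58.7 -25.8 2.8 0 0 1.43;0.3 -58.7 -25.8 2.8 0 0 1.43;0.3 -58.7 -25.8 2.8 0 0 1.43;0.3 -58.7 -25.8 2.8 0 0 1.43;0.3 -58.7 -25.8 2.8 0 0 1.43;0.3 -58.7 -25.8 2.8 0 0 1.43;0.3 -58.7 -25.8 2.8 0 0 1.43;0.3 -58.7 -25.8 2.8 0 0 1.43;0.3 -58.7 -25.8 2.8 0 0 1.43")

```text
time_s: 3.47
eef_pos: [632.6, 122.9, 220.7]
ee_rot: [0.0, 0.74, 0.673, 0.0]
force: [-0.7, 0.1, -0.1]
grip_width: 0.297
grip_force: 0.0
```

```bash
python3 - <<'E'
from mv import *
np.set_printoptions(precision=1,suppress=True)
s=sense();print(s["eef_pos"],s["joints"],s["time_s"])
cm=camera_model("wrist");im=capture("wrist");cv2.imwrite("pics/w1.png",im[:,:,::-1])
r=spot_point("wrist","drawer_handle");
for q in r: print(q,atz(cm,q["xy"],114))
print(proj(cm,[633,122,114]))
E
```

```text
[632.6 122.9 220.7] [0.  0.6 1.1 0.  1.4 0.1] 3.4667
{'xy': [285.4, 217.1], 'score': 0.8} [636.2 124.3 114. ]
[280.8 220.9]
```

View pics/w1.png

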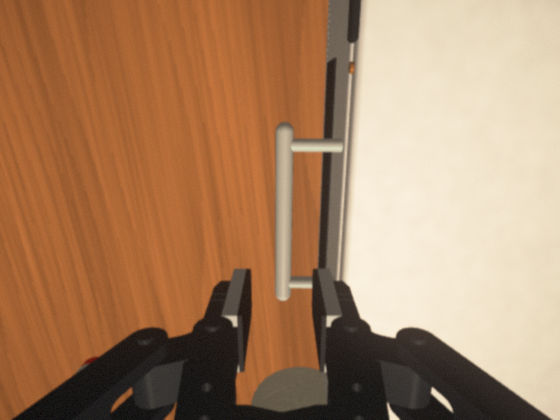

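```bash
python3 - <<'E'
from mv import *
np.set_printoptions(precision=1,suppress=True)
cm=camera_model("wrist");t=camera_model("top");s=camera_model("side")
p=[tri([(cm,w),(t,a),(s,b)]) for w,a,b in (((284.5,126),(222,178.3),(206.8,241.3)),((283.5,298),(269.5,183.5),(262.2,213.3)))]
print(p); m=(p[0][0]+p[1][0])/2;print(m)
for w in ((284.5,126),(283.5,298)): print(atz(cm,w,114))
d=p[1][0]-p[0][0];print(np.degrees(np.arctan2(d[1],d[0])))
print(plan([635.5,m[1],116],down(-5)))
E
```

```text
[(array([640.9, 181.4, 110.8]), [0.3, 2.2, 1.9]), (array([628.5,  61.8, 107.6]), [1.0, 0.7, 0.4])]
[634.7 121.6 109.2]
[641.1 181.8 114. ]
[629.6  64.8 114. ]
-95.9352137465907
(array([-0.1,  0.3, 10.5]), array([ 0., -0., -0.]))
```

Call:
step_arm(commands="0.3 0 0.25 3.5 0 0 0.01;0.3 0 0.25 7 0 0 0.01;0.3 0 0.25 9.5 0 0 0.01;0.3 0 0.25 10.7 0 0 0.01;0.3 0 0.25 10.7 0 0 0.01;0.05 0 0.25 10.7 0 0 0.01;0.05 0 0.25 10.7 0 0 0.01;0.05 0 0.25 10.7 0 0 0.01;0.05 0 0.25 10.7 0 0 0.01;0.05 0 0.25 10.7 0 0 0.01;0.05 0 0.25 10.7 0 0 0.01", newtons=50)

```text
time_s: 4.48
eef_pos: [634.2, 122.6, 116.7]
ee_rot: [-0.001, 0.743, 0.669, -0.001]
force: [-18.9, -0.7, 23.1]
grip_width: 0.108
grip_force: 49.0
```

Call:
step_arm(commands="0.05 0 -0.8 -0.3 0 0 0;0.05 0 -2 -0.3 0 0 0;0.05 0 -3.3 -0.3 0 0 0;0.05 0 -4.6 -0.3 0 0 0;0.05 0 -5.9 -0.3 0 0 0;0.05 0 -7.2 -0.3 0 0 0;0.05 0 -8.5 -0.3 0 0 0;0.05 0 -9.8 -0.3 0 0 0;0.05 0 -11.1 -0.3 0 0 0;0.05 0 -12.4 -0.3 0 0 0;0.05 0 -13.7 -0.3 0 0 0;0.05 0 -15 -0.3 0 0 0;0.05 0 -16.2 -0.3 0 0 0;0.05 0 -16.8 -0.3 0 0 0;0.05 0 -17.2 -0.3 0 0 0;0.05 0 -17.4 -0.3 0 0 0;0.05 0 -17.4 -0.3 0 0 0")

```text
time_s: 5.9
eef_pos: [462.8, 140.3, 116.8]
ee_rot: [-0.0, 0.744, 0.669, 0.0]
force: [-1.0, 1.1, 4.2]
grip_width: 0.106
grip_force: 50.8
```

Call:
step_arm(commands="0.05 0 -0.2 0 0 0 0;0.05 0 -0.4 0 0 0 0;0.05 0 -0.6 0 0 0 0;0.05 0 -0.8 0 0 0 0;0.05 0 -0.8 0 0 0 0")

```text
time_s: 6.32
eef_pos: [454.9, 141.1, 116.8]
ee_rot: [0.0, 0.744, 0.669, 0.001]
force: [-0.1, 2.5, 7.3]
grip_width: 0.1
grip_force: 50.9
```

Call:
step_arm(commands="0.05 0 -0.2 0 0 0 0;0.05 0 -0.3 0 0 0 0;0.05 0 -0.4 0 0 0 0;0.05 0 -0.4 0 0 0 0")

```text
time_s: 6.65
eef_pos: [454.7, 141.1, 116.9]
ee_rot: [0.003, 0.744, 0.668, 0.004]
force: [22.3, 1.8, -10.6]
grip_width: 0.103
grip_force: 49.5
```

```bash
python3 - <<'E'
from mv import *
np.set_printoptions(precision=1,suppress=True)
print(sense()["force"],sense()["eef_pos"])
t=capture("top");s=capture("side")
cv2.imwrite("pics/t2.png",np.vstack([cv2.resize(t[150:270,150:350],None,fx=2.4,fy=2.4,interpolation=2),cv2.resize(s[120:320,90:330],(480,400)) ])[:,:,::-1] if 0 else np.hstack([cv2.resize(t[140:280,150:350],(400,280)),cv2.resize(s[160:300,130:330],(400,280))])[:,:,::-1])
for l in ("basket_grip","basket_lip","basket"):
  for c in("top","side"): print(l,c,spot_point(c,l)[:2])
E
```

```text
[ 22.3   1.8 -10.6] [454.7 141.1 116.9]
basket_grip top [{'xy': [247.8, 204.2], 'score': 0.56}]
basket_grip side []
basket_lip top [{'xy': [269.7, 201.5], 'score': 0.56}]
basket_lip side []
basket top [{'xy': [248.3, 209.6], 'score': 0.58}]
basket side []
```

View pics/t2.png

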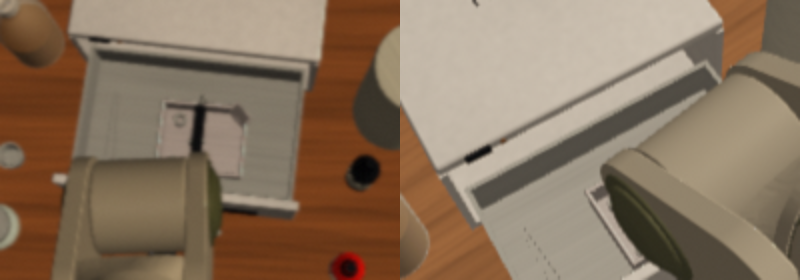

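Call:
step_arm(commands="0.05 0 0.3 0 0 0 0;0.3 0 0.3 0 0 0 0;0.3 0 0.3 0 0 0 0;0.3 0 0.3 0 0 0 0;0.3 0 0.3 0 0 0 0;0.3 0 0.3 -2 0 0 0;0.3 0 0.3 -5 0 0 0;0.3 0 0.3 -8 0 0 0;0.5 0 0.3 -12 0 0 0;0.5 0 0.3 -14 0 0 0")

```text
time_s: 7.88
eef_pos: [454.2, 141.0, 260.2]
ee_rot: [0.001, 0.744, 0.669, 0.002]
force: [0.3, -0.7, 1.1]
grip_width: 0.5
grip_force: 0.0
```

```bash
python3 - <<'E'
from mv import *
np.set_printoptions(precision=1,suppress=True)
t=camera_model("top");g=atz(t,(248.5,206),106);print(g,atz(t,(269.7,201.5),21),atz(t,(250,210),30))
print(sense()["eef_pos"],plan([g[0]-20,g[1],250],down(88)))
E
```

```text
[570.4 112.9 106. ] [601.2  63.   21. ] [575.5 114.6  30. ]
[454.2 141.  260.2] (array([-1.8,  9.9,  1.1]), array([ 0. ,  0. , -1.6]))
```

Call:
step_arm(commands="0.5 -1.8 9.9 0 0 0 -1.6;0.5 -1.8 9.9 0 0 0 -1.6;0.5 -1.8 9.9 0 0 0 -1.6;0.5 -1.8 9.9 0 0 0 -1.6;0.5 -1.8 9.9 0 0 0 -1.6;0.5 -1.8 9.9 0 0 0 -1.6;0.5 -1.8 9.9 0 0 0 -1.6;0.5 -1.8 9.9 0 0 0 -1.6;0.5 -1.8 9.9 0 0 0 -1.6;0.5 -1.8 9.9 0 0 0 -1.6;0.5 -1.8 9.9 0 0 0 -1.6;0.5 -1.8 9.9 0 0 0 -1.6;0.5 -1.8 9.9 0 0 0 -1.6;0.5 -1.8 9.9 0 0 0 -1.6;0.5 -1.8 9.9 0 0 0 -1.6;0.5 -1.8 9.9 0 0 0 -1.6")

```text
time_s: 9.22
eef_pos: [550.2, 112.6, 256.2]
ee_rot: [-0.0, 0.04, 0.999, -0.0]
force: [-0.1, -0.2, 0.6]
grip_width: 0.5
grip_force: 0.0
```

```bash
python3 - <<'E'
from mv import *
np.set_printoptions(precision=1,suppress=True)
s=sense();print(s["eef_pos"],s["joints"],s["time_s"])
cm=camera_model("wrist");im=capture("wrist");cv2.imwrite("pics/w3.png",im[:,:,::-1])
for l,z in (("basket_grip",106),("basket_lip",21)):
    r=spot_point("wrist",l)
    for q in r: print(l,q,atz(cm,q["xy"],z))
E
```

```text
[550.2 112.6 256.2] [-0.   0.4  1.4 -0.   1.4 -1.5] 9.2167
basket_grip {'xy': [285.0, 231.4], 'score': 0.72} [577. 114. 106.]
basket_grip {'xy': [283.8, 201.1], 'score': 0.61} [552.4 115.  106. ]
basket_lip {'xy': [241.8, 233.5], 'score': 0.75} [608.3  68.   21. ]
```

View pics/w3.png

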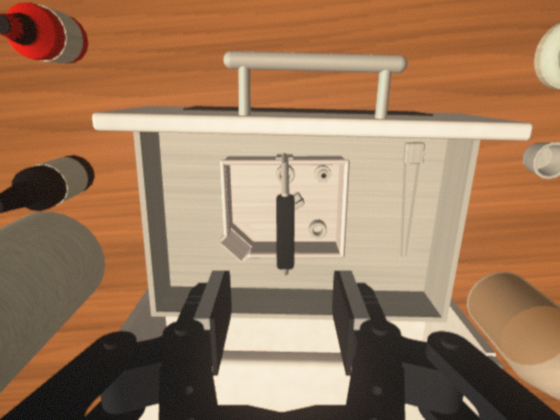

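```bash
python3 - <<'E'
from mv import *
np.set_printoptions(precision=1,suppress=True)
cm=camera_model("wrist");im=cv2.imread("pics/w3.png")
m=(im.max(2)<45).astype(np.uint8);m[:185]=0;m[280:]=0;m[:,:265]=0;m[:,305:]=0
n,l,st,c=cv2.connectedComponentsWithStats(m);i=1+st[1:,4].argmax();print(st[i],c[i])
pts=np.argwhere(l==i)[:,::-1].astype(float)
top=pts[pts[:,1]<pts[:,1].min()+4].mean(0);bot=pts[pts[:,1]>pts[:,1].max()-4].mean(0);print(top,bot)
a=atz(cm,top,110);b=atz(cm,bot,110);print(a,b,np.degrees(np.arctan2(*(b-a)[[1,0]])))
capture("top");r=spot_point("top","basket_grip");print(r)
for q in r: print(tri([(cm,c[i]),(camera_model("top"),q["xy"])]))
cv2.imwrite("pics/m.png",m*255)
s=sense();print(s["eef_pos"],plan([577,114,170],down(90),s))
E
```

```text
Traceback (most recent call last):
ValueError: attempt to get argmax of an empty sequence
```

```bash
python3 - <<'E'
from mv import *
np.set_printoptions(precision=1,suppress=True)
cm=camera_model("wrist");im=cv2.imread("pics/w3.png")
print(im[231,270:302].max(1))
v=im.max(2);m=(v<80).astype(np.uint8);m[:185]=0;m[280:]=0;m[:,:265]=0;m[:,305:]=0
n,l,st,c=cv2.connectedComponentsWithStats(m);i=1+st[1:,4].argmax();print(st[i],c[i])
pts=np.argwhere(l==i)[:,::-1].astype(float)
top=pts[pts[:,1]<pts[:,1].min()+6].mean(0);bot=pts[pts[:,1]>pts[:,1].max()-6].mean(0);print(top,bot)
a=atz(cm,top,110);b=atz(cm,bot,110);print(a,b,np.degrees(np.arctan2(*(b-a)[[1,0]])))
capture("top");r=spot_point("top","basket_grip");print(r)
for q in r: print(tri([(cm,c[i]),(camera_model("top"),q["xy"])]))
s=sense();print(s["eef_pos"],plan([577,114,170],down(90),s))
E
```

```text
[230 230 231 231 228 215 155  87  64  63  64  62  66  61  61  61  62  61
  61  60  63  59  58  81 147 218 230 231 230 228 231 231]
[ 277  196   17   73 1138] [285.  231.6]
[285.1 198.9] [285.  265.1]
[549.7 116.2 110. ] [604.1 112.  110. ] -4.41085344884992
[{'xy': [250.6, 205.1], 'score': 0.45}]
(array([573.9, 110.9, 109.6]), [3.8, 3.8])
[550.3 112.6 256.3] (array([-2.6,  0.3,  8.6]), array([ 0. , -0. , -0.1]))
```

Call:
step_arm(commands="0.5 -2.6 0.3 3 0 0 0;0.5 -2.6 0.3 6.5 0 0 0;0.5 -2.6 0.3 9 0 0 0;0.5 -2.6 0.3 9 0 0 0;0.5 -2.6 0.3 9 0 0 0", newtons=40)

```text
time_s: 9.88
eef_pos: [576.3, 113.6, 166.2]
ee_rot: [-0.001, 0.039, 0.999, -0.0]
force: [0.5, -0.2, 0.8]
grip_width: 0.501
grip_force: 0.0
```

```bash
python3 - <<'E'
from mv import *
np.set_printoptions(precision=1,suppress=True)
s=sense();print(s["eef_pos"])
cm=camera_model("wrist");im=capture("wrist")[:,:,::-1];cv2.imwrite("pics/w4.png",im)
print([(q["score"],q["xy"],atz(cm,q["xy"],106)) for q in spot_point("wrist","basket_grip")],proj(cm,[577,114,106]),proj(cm,[547,116,106]),proj(cm,[607,112,106]))
E
```

```text
[576.3 113.6 166.2]
[(0.97, [282.6, 243.5], array([575.4, 115.1, 106. ]))] [280.7 246.5] [280.1 191.9] [281.4 296.2]
```

View pics/w4.png

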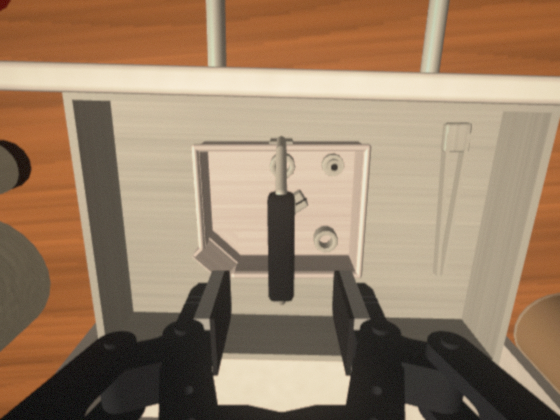

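Grip spans (281,192)–(281,300), matching the projected estimate; height is confirmed. Descending and gripping.

Call:
step_arm(commands="0.5 0 0.05 2.5 0 0 0;0.5 0 0.05 4.5 0 0 0;0.5 0 0.05 6 0 0 0;0.5 0 0.05 6.1 0 0 0;0.05 0 0.05 6.1 0 0 0;0.05 0 0.05 6.1 0 0 0;0.05 0 0.05 6.1 0 0 0;0.05 0 0.05 6.1 0 0 0;0.05 0 0.05 6.1 0 0 0;0.05 0 0.05 6.1 0 0 0;0.05 0 0.05 6.1 0 0 0;0.05 0 0.05 6.1 0 0 0", newtons=80)

```text
time_s: 10.98
eef_pos: [577.6, 114.1, 107.5]
ee_rot: [0.002, 0.038, 0.999, 0.0]
force: [-0.6, -0.6, 7.3]
grip_width: 0.145
grip_force: 78.4
```

Call:
step_arm(commands="0.05 0 0 -0.3 0 0 0;0.05 0 0 -0.8 0 0 0;0.05 0 0 -1.5 0 0 0;0.05 0 0 -2.3 0 0 0;0.05 0 0 -3.2 0 0 0;0.05 0 0 -4.2 0 0 0;0.05 0 0 -5.2 0 0 0;0.05 0 0 -6.2 0 0 0;0.05 0 0 -7.2 0 0 0;0.05 0 0 -8.2 0 0 0;0.05 0 0 -9.2 0 0 0;0.05 0 0 -10.2 0 0 0;0.05 0 0 -11.2 0 0 0;0.05 0 0 -12.2 0 0 0;0.05 0 0 -13.2 0 0 0;0.05 0 0 -14.2 0 0 0;0.05 0 0 -15 0 0 0;0.05 0 0 -15.6 0 0 0;0.05 0 0 -16 0 0 0;0.05 0 0 -16 0 0 0", newtons=100)

```text
time_s: 12.65
eef_pos: [576.7, 114.1, 266.1]
ee_rot: [0.001, 0.038, 0.999, 0.0]
force: [0.5, -0.2, -4.1]
grip_width: 0.138
grip_force: 97.6
```

```bash
python3 - <<'E'
from mv import *
np.set_printoptions(precision=2,suppress=True)
s=sense();print(s["eef_pos"],s["joints"],rot(s).as_matrix())
im=capture("wrist")[:,:,::-1];cv2.imwrite("pics/w5.png",im)
E
```

```text
[576.71 114.08 266.09] [-0.    0.44  1.27 -0.    1.43 -1.5 ] [[-1.    0.08  0.  ]
 [ 0.08  1.   -0.  ]
 [-0.    0.   -1.  ]]
```

View pics/w5.png

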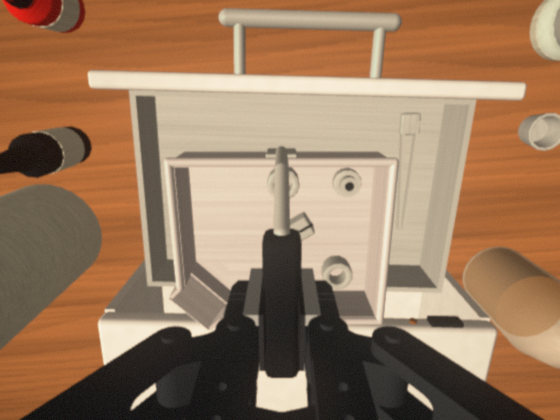

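Call:
step_arm(commands="0.05 0 0 -0.3 -0.02 0.02 0;0.05 0 0 -0.7 -0.04 0.04 0;0.05 0 0 -1.1 -0.06 0.06 0;0.05 0 0 -1.5 -0.075 0.075 0;0.05 0 0 -1.8 -0.09 0.09 0;0.05 0 0 -2 -0.10 0.10 0;0.05 0 0 -2 -0.11 0.11 0;0.05 0 0 -2 -0.12 0.12 0;0.05 0 0 -2 -0.128 0.128 0;0.05 0 0 -2 -0.136 0.136 0;0.05 0 0 -2 -0.144 0.144 0;0.05 0 0 -2 -0.152 0.152 0;0.05 0 0 -2 -0.16 0.16 0;0.05 0 0 -2 -0.168 0.168 0;0.05 0 0 -2 -0.176 0.176 0;0.05 0 0 -2 -0.184 0.184 0;0.05 0 0 -2 -0.192 0.192 0;0.05 0 0 -2 -0.2 0.2 0;0.05 0 0 -2 -0.208 0.208 0;0.05 0 0 -2 -0.216 0.216 0")

```text
time_s: 14.37
eef_pos: [576.5, 114.1, 285.3]
ee_rot: [-0.104, 0.038, 0.988, 0.112]
force: [0.1, -0.6, -4.6]
grip_width: 0.139
grip_force: 97.7
```

Call:
step_arm(commands="0.05 0 0 0 -0.01 0.01 0;0.05 0 0 0 -0.02 0.02 0;0.05 0 0 0 -0.03 0.03 0;0.05 0 0 0 -0.04 0.04 0;0.05 0 0 0 -0.05 0.05 0;0.05 0 0 0 -0.06 0.06 0;0.05 0 0 0 -0.07 0.07 0;0.05 0 0 0 -0.08 0.08 0;0.05 0 0 0 -0.09 0.09 0;0.05 0 0 0 -0.1 0.1 0;0.05 0 0 0 -0.11 0.11 0;0.05 0 0 0 -0.12 0.12 0;0.05 0 0 0 -0.13 0.13 0;0.05 0 0 0 -0.14 0.14 0;0.05 0 0 0 -0.15 0.15 0;0.05 0 0 0 -0.16 0.16 0;0.05 0 0 0 -0.17 0.17 0;0.05 0 0 0 -0.17 0.17 0;0.05 0 0 0 -0.17 0.17 0;0.05 0 0 0 -0.17 0.17 0")

```text
time_s: 16.03
eef_pos: [576.5, 114.1, 285.3]
ee_rot: [-0.183, 0.037, 0.962, 0.198]
force: [-0.5, -0.3, -4.8]
grip_width: 0.14
grip_force: 97.8
```

```bash
python3 - <<'E'
from mv import *
np.set_printoptions(precision=2,suppress=True)
s=sense();print(s["eef_pos"],s["joints"],rot(s).as_matrix())
im=capture("wrist")[:,:,::-1];cv2.imwrite("pics/w6.png",im)
E
```

```text
[576.52 114.14 285.35] [-0.15  0.62  1.03  0.37  1.9  -1.59] [[-0.93  0.14 -0.34]
 [-0.    0.92  0.39]
 [ 0.37  0.37 -0.85]]
```

View pics/w6.png

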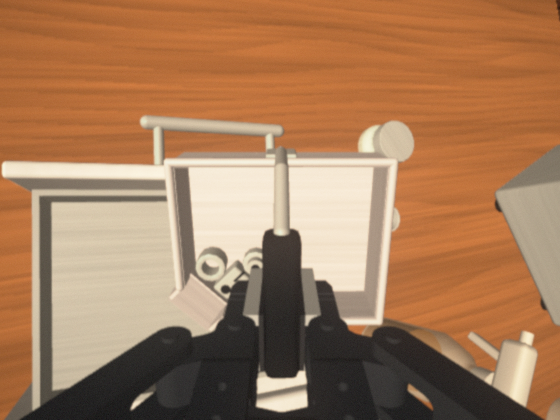

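```bash
python3 - <<'E'
from mv import *
np.set_printoptions(precision=0,suppress=True)
s=sense();M=rot(s)
# basket frame: x=-ty,y=-tx,z=-tz ; grip at grasp point
B=np.column_stack([-M.as_matrix()[:,1],-M.as_matrix()[:,0],-M.as_matrix()[:,2]])
g=s["eef_pos"]-2*M.as_matrix()[:,2];o=g-B@[0,0,88.]
print("lip z",(o+B@[42,32,3])[2],"tilt",np.degrees(np.arccos(B[2,2])),B[2])
for c in ("wrist","top","side"):
    cm=camera_model(c)
    if c!="wrist":capture(c)
    print(c,"lip px",proj(cm,o+B@[42,32,3]))
    for l in ("collar_a","thumb_nut","clamp"):
        for q in trace(c,l):
            e,d=ray(cm,q["rect"][:2]);e=B.T@(e-o);d=B.T@d
            print(l,round(q["score"],2),np.array(q["rect"]),(e+d*(9-e[2])/d[2])[:2])
E
```

```text
lip z 187.2980823754877 tilt 31.26141543115725 [-0. -0.  1.]
wrist lip px [212. 279.]
collar_a 0.94 [211. 264.  29.  32.] [41. 19.]
thumb_nut 0.75 [254. 260.  17.  24.] [15. 16.]
thumb_nut 0.72 [281. 261. 231. 233.] [-1. 17.]
clamp 0.58 [232. 279.  37.  38.] [29. 29.]
top lip px [248. 198.]
collar_a 0.43 [231. 194.   6.   4.] [ 1. 26.]
side lip px [259. 226.]
collar_a 0.44 [264. 230.  10.  13.] [37. 12.]
collar_a 0.41 [242. 230.  15.  10.] [ 4. 27.]
clamp 0.38 [251. 231.  86.  77.] [17. 18.]
```

```bash
python3 -c "
from rig import *
print(finish_job())"
```

```text
the job is handed in; nothing more can be done
None
```

I pulled the drawer out to its stop and lifted the basket by its grip. It is now held steady at about 31° towards the lip corner, about 187 mm above the bench. By my camera estimates all four parts are within about 40 mm of that corner (the second collar is the least certain, partly hidden behind the fingers). The job is handed in, and no verdict was returned.

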